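Pack out the thin part and hold the vise jaw home

ROBOT

A 6-joint arm with a two-finger parallel gripper is mounted at the origin on the work surface; the furniture and walls round the work are solid. World frame = base frame: x ahead of the robot, y to its left, z up, the work surface at z = 0. Lengths are in m, angles in rad, forces in N, time in s.
With the tool pointing down it reaches from about 0.3 to 0.875 m from the base axis. Payload 6.4 kg.
Tool frame: the origin (TCP) lies at the very end of the fingers, on their centre line; the grasp point (between the pads) lies 19 mm behind it; z points along the fingers, y is the line along which they close (so a half turn about z gives the same grasp; the last joint's range is limited). The gripper opens to 85 mm and grips with 20 to 120 N. Pads are 22 mm wide; open, the fingers measure 114 mm over their backs; the gripper's body (76 mm by 85 mm) begins 54 mm behind the grasp point. The pads swing forward as they close: fully open they stand 13 mm farther back than shut.
Start: joints at [-1.496, 0.181, 1.607, -0, 1.354, -0.206], TCP at [0.159, -0.552, 0.231] pointing down, gripper open.
Joint ranges: [-2.99, 2.99], [-0.89, 2.07], [0.3, 2.58], [-1.14, 4.28], [0, 2.63], [-3.12, 3.12]. Speed limits (rad/s): [2.57, 2.57, 3.01, 3.14, 3.14, 3.14].

INTERFACE

Orientations are given as a unit quaternion [w, x, y, z].
In Python, from bench import get_obs, optics, workorder gives the robot as it stands.
- The arm moves only by the tool tcp_steps, called after "Call:" as a command line: name --argument value ..., lists and objects as JSON in quotes. Schema: {"type":"object","properties":{"ticks":{"type":"object","properties":{"steps":{"type":"array","items":{"type":"array","items":{"type":"number"},"minItems":7,"maxItems":7},"minItems":1,"maxItems":10}},"additionalProperties":false,"required":["steps"]},"only":{"type":"string"},"quiet":{"type":"boolean"},"lines":{"type":"string"}},"required":["ticks"],"additionalProperties":false}. ticks is an object whose key "steps" holds a list of rows, 1 to 10 of them, each of 7 numbers: dx, dy, dz in m, then a rotation vector rx, ry, rz in rad, then the opening from 0.0 (shut) to 1.0 (fully open); each row is the pose to reach, as a shift and turn from the pose commanded when the call began, along the tool's axes at that moment; what a row does not reach only later rows make up. A row lasts 1/8 s, in which the tool goes at most 0.0625 m and 0.188 rad, less where a joint would pass 70% of its speed; a pose out of reach is approached as far as the arm can. The fingers move at their own pace and stop on an object; the grip force is fixed at half the most. Time passes only in rows, so rows that do not move let the fingers close. The tool returns the time, the measured TCP pose, the force, the opening and the grip force at its end. only (a regular expression) keeps the lines of the reply that match it, lines (a string "A,B") keeps lines A to B, and quiet returns only ok. Input that does not fit is refused with a message, and nothing moves.
- get_obs(): the state, without advancing time (a new reading comes with each control period).
- optics.camera(name): name is "side" or "top" or "wrist"; returns (picture, depth): 384x512x3 uint8, blue, green, red; 384x512 float32, m along the optical axis (not along the pixel's ray), 0 where there is no reading.
- optics.camera_params(name): a dict with "fovy" (degrees; the focal length in pixels is half the picture's height over the tangent of half this angle, whatever the lens; pixels are square), "cx", "cy" (the principal point, pixels), "view" (4x4, takes a point from world to camera coordinates). Camera axes: x right, y up, looking along -z (the intrinsics and any distortion apply to the point x, -y, -z); pixel columns grow to the right and rows downward; lengths in m; the calibration is good to about 2 mm. The wrist camera is an equidistant fisheye: a pixel r from the principal point sees the ray r / f radians off the axis. A picture is of the moment at which its call begins: read the wrist's pose just before it. camera_params takes no time and is no camera call; for the wrist camera it gives the pose at the moment of the call.
- workorder.hand_in(): hands the job in; it is judged then, once.
The state is a dict: "time_s": time; "q": joint angles; "dq": joint speeds; "joint_efforts": joint torques, N m; "eef_pos": TCP position; "eef_rot": TCP orientation; "wrist_force": force on the tool from outside, world axes, zero at the start; "torque": the same for the moment, N m; "opening": opening from 0.0 (shut) to 1.0 (fully open); "grasp_force": force on a finger pad.
Only numpy, scipy, OpenCV 4.12 (cv2) and the standard library are available. Lean on these libraries where they do the work, as an engineer would, in place of code of your own. Each camera call takes 0.05 s, during which the arm holds its last target. There are 200 camera calls.

TASK

Swing the hasp off the wooden case so that its sprung lid opens, and take out the packing block that makes the thin part in the vise up to the thickness of the thick one. Stand it on the vise bed squarely in front of the thin part, the only place where the gap to the sliding jaw is wide enough, and let go of it. Then push the sliding jaw home from behind until both parts are nipped flush against the fixed jaw, and finish while still pressing it firmly there, ready for the clamp screw, with the tools lying about left undisturbed.

Things in the scene. Friction and masses are not known exactly. Their poses are not given: they have to be found in the camera images.
- case: wooden case, fixed, slightly turned: 120 x 140 x 68 mm (own x, y, height shut); origin at the centre of its underside, own -x is the front (toward the robot). Base 24 mm high with 5 mm walls, the rest is the deep lid. Inside, two pockets 5 mm deep, floors at z = 10, at own x = -5, y = +34 and -34; a packing block stands in each, which one where varies
- case_lid (a joint): the case's deep lid (z 24 to 68), hinged at the rear edge (case x = +60, z = 24): 0 shut, opens up and back to 1.95 rad. A spring (about 2 N at the front edge) throws it open within 1 to 2 s once the hasp is off, and holds it open. Nothing needs to lift it
- hasp (a joint): steel swing hasp, an upright hooked arm before the case, turning about a level pin along the case's own x at case x = -66.5, y = 0, z = 13. Starts at 0 to 0.06 = upright, hooked over a stud on the lid's front; grows to 1.40 rad as its top swings to the case's own -y (robot's right). Under 1 N moves it, friction keeps it where it is left; the lid is free at about 0.3 rad
- hasp_thumb (a point): centre of the hasp's thumb piece, 66 mm from the pin; the piece is 10 x 13 x 18 mm (case x, y, z while upright), its top 20 mm above the lid's top, its rear face 4.5 mm in front of the lid. Push its +y side toward the case's -y
- packing_block: ground steel block 16 mm thick (own x) x 36 mm long (own y) x 48 mm high, 0.2 kg, the thicker of the two in the case, standing with own x along the case's x; origin at the centre of its underside. The right one: 16 + 12 = 28 mm
- narrow_block: ground steel block 9 mm thick (own x) x 36 mm long x 48 mm high, the thinner of the two in the case; origin at the centre of its underside. Too thin for this job
- vise: steel screwless vise, fixed, slightly turned: 200 x 110 x 62 mm (own x, y, height); origin at the centre of its underside, own +x points away from the robot along the slide. Bed top at z = 34; the fixed jaw is at the far end, its face at own x = +62; both jaws are 28 mm high above the bed and 110 mm wide. The bed is open for 78 mm behind the sliding jaw
- nest (a point): point on the fixed jaw's face at bed height, mid width (vise x = +62, y = 0, z = 34); axes as the vise
- thick_part: aluminium part 28 mm thick (vise x) x 36 mm wide x 30 mm high, loose, standing on the bed within 1 mm of the fixed jaw, about 27 mm to one side of the vise's middle; origin at the middle of the lower edge of its back face (the face at the fixed jaw), axes as the vise
- thin_part: aluminium part 12 mm thick (vise x) x 36 mm wide x 30 mm high, loose, standing likewise about 27 mm to the other side of the vise's middle (sides vary); origin at the middle of the lower edge of its back face (the face at the fixed jaw), axes as the vise. The block belongs on its -x side, thickness along the vise's x
- sliding_jaw: the vise's sliding jaw, a steel block 46 mm (vise x) x 110 mm x 28 mm high on the bed; origin at its middle in x and y at bed height, axes as the vise; front and back faces 23 mm either side. Its front face starts 38 to 33 mm from the fixed jaw and bears on both 28 mm stacks when 28 mm from it. Slides along the vise's x by hand against about 2 N of friction, no spring
- jaw_back (a point): middle of the sliding jaw's back face, 14 mm above the bed; push here toward the vise's +x
- hex_key: bystander: black hex key, 32 x 84 x 8 mm, lying left of the vise; leave it
- micrometer: bystander: micrometer, 42 x 129 x 12 mm, lying behind vise and case; leave it
- v_block: bystander: steel V-block, 45 x 45 x 40 mm, at the left near the robot; leave it

How it is judged:
On the way, in this order (a step that is already met when the one before it is completed fails the run):
1. the hasp is swung off the lid's stud (value of joint hasp above 0.3 rad), for 0.1 s.
2. the 16 mm block is lifted out of the case (height (world z) of packing_block above 0.07 m), for 0.1 s.
3. the block stands on the vise bed in front of the thin part and is let go (x of packing_block in the frame of thin_part between -0.0335 and -0.018 m and y of packing_block in the frame of thin_part between -0.01 and 0.01 m and z of packing_block in the frame of nest between -0.003 and 0.003 m and angle between packing_block's own z axis and vertical below 0.06 rad and angle between the x axis of packing_block and the x axis of thin_part, either way round below 0.08 rad and contact force between the fingers and packing_block below 0.5 N), for 0.2 s.
At the end, for the whole second after the job is handed in: Robot presses the sliding jaw (over 4 N), closed to within 1.5 mm; it bears on thick part and block; the 16 mm block, untouched by the fingers, is on the bed within 10 mm sideways of the thin part and bears on it; both parts upright, within 1.5 mm of flush and 0.05 rad of square to the fixed jaw (x of sliding_jaw in the frame of nest above -0.0525 m and contact force between any of the fingers, the arm and sliding_jaw above 4 N and contact force between sliding_jaw and packing_block above 0.5 N and contact force between packing_block and thin_part above 0.5 N and contact force between sliding_jaw and thick_part above 0.5 N and y of packing_block in the frame of thin_part between -0.01 and 0.01 m and z of packing_block in the frame of nest between -0.003 and 0.003 m and angle between each of packing_block, thin_part, thick_part's own z axis and vertical below 0.06 rad and angle between the x axis of packing_block and the x axis of thin_part, either way round below 0.08 rad and x of packing_block in the frame of thin_part between -0.0215 and -0.018 m and x of each of thin_part, thick_part in the frame of nest above -0.0015 m and z of each of thin_part, thick_part in the frame of nest below 0.003 m and angle between the x axis of each of thin_part, thick_part and the x axis of nest, either way round below 0.05 rad and contact force between the fingers and packing_block below 0.5 N); the arm keeps its last pose, push and grip.
It fails at once if a tool lying about is moved by more than 30 mm (distance of any of hex_key, micrometer, v_block from where it was at the start of the episode above 0.03 m).
It also fails if it takes over 54 s, if anything falls off the work surface, if the arm or the gripper's body presses on something with over 40 N, if the wrist force passes 120 N, or if a joint passes its speed limit or range.

## Working session

There is one attempt and no reset: what is moved stays moved. The work goes in short steps, Python scripts to look and compute and a tool call to move; the robot and the scene stay as the last step left them, time stands still between calls to the robot, and variables do not carry over. Pictures are saved under pics/ and viewed, at most 13 in all, crops included, and the job is handed in when it is done.

```bash
ls; mkdir -p pics; cat > h.py <<'E'
import numpy as np, cv2
from scipy.spatial.transform import Rotation as R
from bench import get_obs, optics, workorder
def cam(n):
    p=optics.camera_params(n); im,d=optics.camera(n); return im,d,p
def world(p,d):
    h,w=d.shape; f=h/2/np.tan(np.radians(p['fovy'])/2)
    v,u=np.mgrid[:h,:w]; X=(u-p['cx'])/f*d; Y=-(v-p['cy'])/f*d
    c=np.stack([X,Y,-d,np.ones_like(d)],-1); return (c@np.linalg.inv(p['view']).T)[...,:3]
def tool():
    o=get_obs(); q=o['eef_rot']; return np.array(o['eef_pos']),R.from_quat([q[1],q[2],q[3],q[0]])
def delta(pos,yaw=None):
    """yaw: world angle of tool y axis (mod pi), tool down; prints rows delta"""
    p,r=tool(); d=r.inv().apply(np.array(pos)-p); print('d',d.round(4),end=' ')
    if yaw is not None:
        best=None
        for k in (0,np.pi):
            y=np.array([np.cos(yaw+k),np.sin(yaw+k),0]); z=np.array([0,0,-1.]); x=np.cross(y,z)
            rv=(r.inv()*R.from_matrix(np.stack([x,y,z],1))).as_rotvec()
            print('rv',rv.round(3),end=' ')
    print()
E
python3 - <<'E'
from h import *
print(get_obs())
for n in('top','side'):
    im,d,p=cam(n); cv2.imwrite(f'pics/{n}0.png',im); np.savez(f'{n}0.npz',im=im,d=d,w=world(p,d)); print(n,p)
E
```

```text
pics
{'time_s': 0.0, 'q': array([-1.49631885e+00,  1.81579471e-01,  1.60803496e+00,  6.74873634e-06,
        1.35379994e+00, -2.06314659e-01]), 'dq': array([-0.00102896, -0.00077514,  0.00019894, -0.00010848,  0.00113895,
        0.00023593]), 'joint_efforts': array([-1.25733950e-03, -4.44878018e+01, -3.51334226e+01, -4.47968114e-04,
        9.23057698e-03, -8.64727703e-07]), 'eef_pos': array([ 0.15930973, -0.55189817,  0.23034953]), 'eef_rot': array([-9.08665784e-04,  9.90160341e-01,  1.39934518e-01,  6.32866166e-05]), 'wrist_force': array([-0.37166228, -0.38000635,  0.32973437]), 'torque': array([-0.02305972, -0.05206982, -0.04167632]), 'grasp_force': 0.0, 'opening': 1.0015737629007835}
top {'fovy': 44.30641122096938, 'cx': 258.36811675702154, 'cy': 186.26889977408817, 'view': array([[-2.08705889e-02, -9.99782055e-01,  5.11004991e-04,
        -8.06152065e-02],
       [ 9.98760846e-01, -2.08261686e-02,  4.52000261e-02,
        -5.48599143e-01],
       [-4.51795327e-02,  1.45372294e-03,  9.98977826e-01,
        -1.33723748e+00],
       [ 0.00000000e+00,  0.00000000e+00,  0.00000000e+00,
         1.00000000e+00]])}
side {'fovy': 55.829416150341906, 'cx': 251.23532462674171, 'cy': 190.48859060013606, 'view': array([[ 0.92663179, -0.3759427 , -0.00453984, -0.54360352],
       [ 0.2249767 ,  0.54477208,  0.8078421 , -0.13523265],
       [-0.30122916, -0.74959353,  0.58938148, -0.86017873],
       [ 0.        ,  0.        ,  0.        ,  1.        ]])}
```

View pics/top0.png

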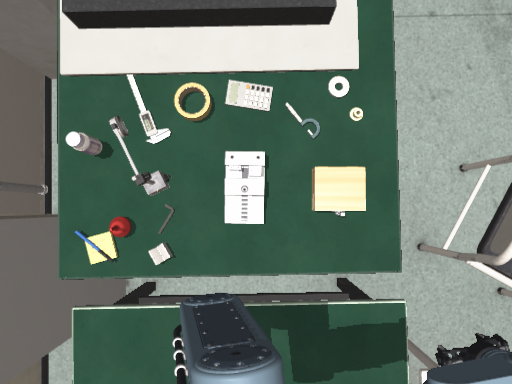

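View pics/side0.png

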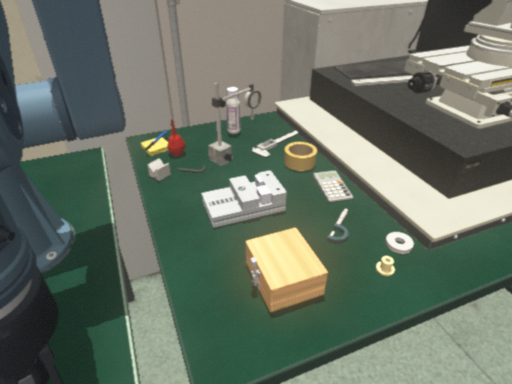

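The top view shows the vise around (245,188) and the case lid around (339,188), with its hasp at (340,213). The hex key is at (166,218), the V-block at (160,253) and the micrometer at (302,120). Next I'll fit the poses from depth.

```bash
python3 - <<'E'
from h import *
z=np.load('top0.npz'); w=z['w'];im=z['im']
def fit(mask,name):
    n,l,s,_=cv2.connectedComponentsWithStats(mask.astype(np.uint8)); i=1+np.argmax(s[1:,4]); P=w[l==i]
    r=cv2.minAreaRect(P[:,:2].astype(np.float32)*1000); print(name,len(P),r,np.median(P[:,2])); return P
box=lambda u0,u1,v0,v1:(lambda m:(m.__setitem__((slice(v0,v1),slice(u0,u1)),True),m)[1])(np.zeros(w.shape[:2],bool))
Z=w[...,2]
print('table',np.median(Z[230:260,200:300]))
fit(box(300,380,155,225)&(Z>.05)&(Z<.078),'lid')
P=fit(box(300,380,155,225)&(Z>.078),'thumb'); print(P.mean(0),P.max(0))
fit(box(215,275,140,235)&(Z>.02),'vise')
fit(box(215,275,140,235)&(Z>.05),'jaws')
for u in range(228,266,3): print(u,[int(1000*x) for x in Z[148:226:2,u]])
print(w[148:226:2,245,0].round(3))
c=im[145:230,215:275]; cv2.imwrite('pics/v.png',cv2.resize(c,None,fx=7,fy=7,interpolation=cv2.INTER_CUBIC))
E
```

```text
table -0.0003176740124007926
lid 2274 ((533.7518310546875, -315.2586364746094), (140.58029174804688, 118.88079833984375), 88.61807250976562) 0.06773768144441106
thumb 15 ((463.8522644042969, -316.5359802246094), (11.29464340209961, 5.482112884521484), 89.37716674804688) 0.0852601800480779
[ 0.46385235 -0.31615692  0.08528626] [ 0.46662962 -0.31088932  0.09051686]
vise 2839 ((542.5682373046875, -52.84409713745117), (109.63306427001953, 199.97286987304688), 87.95360565185547) 0.04268134602926432
jaws 743 ((564.8346557617188, -52.34651184082031), (108.88047790527344, 154.1438446044922), 87.19445037841797) 0.06191106590080642
228 [1, 0, 60, 61, 59, 62, 62, 60, 64, 33, 61, 34, 33, 34, 36, 62, 59, 65, 66, 64, 56, 62, 62, 59, 33, 34, 34, 31, 33, 30, 34, 36, 31, 36, 32, 31, 33, 33, -6]
231 [-4, 1, 63, 59, 64, 58, 63, 64, 62, 65, 62, 33, 33, 34, 28, 61, 59, 61, 61, 59, 67, 59, 63, 62, 33, 30, 35, 34, 33, 34, 33, 34, 32, 35, 33, 33, 34, 32, -5]
234 [-3, 0, 65, 61, 60, 58, 59, 66, 60, 66, 65, 36, 33, 35, 32, 62, 60, 59, 64, 61, 63, 65, 64, 57, 32, 38, 32, 30, 37, 29, 32, 30, 32, 38, 35, 32, 32,
[... 1131 characters left out ...]
 0, 63, 60, 62, 62, 60, 59, 63, 58, 65, 63, 64, 64, 35, 32, 65, 64, 63, 64, 65, 63, 65, 59, 33, 35, 33, 35, 26, 31, 35, 32, 34, 33, 33, 31, 31, 39, -3]
261 [-2, 0, 66, 63, 66, 60, 65, 57, 60, 62, 61, 66, 61, 59, 42, 30, 66, 60, 62, 58, 64, 56, 56, 60, 34, 1360, 30, 34, 36, 40, 33, 38, 31, 33, 36, 39, 35, 32, 2]
264 [-1, 0, 63, 61, 63, 61, 63, 58, 59, 36, 36, 30, 36, 34, 37, 30, 61, 62, 58, 57, 64, 61, 64, 65, -3, 5, 0, -4, 4, 1, 0, -3, 0, 3, 1, 0, 1, 2, -5]
[0.66  0.653 0.64  0.635 0.629 0.623 0.618 0.613 0.607 0.604 0.598 0.592
 0.587 0.581 0.576 0.57  0.563 0.557 0.552 0.546 0.54  0.535 0.53  0.524
 0.519 0.514 0.508 0.502 0.497 0.491 0.485 0.48  0.474 0.469 0.463 0.457
 0.452 0.446 0.439]
```

View pics/v.png

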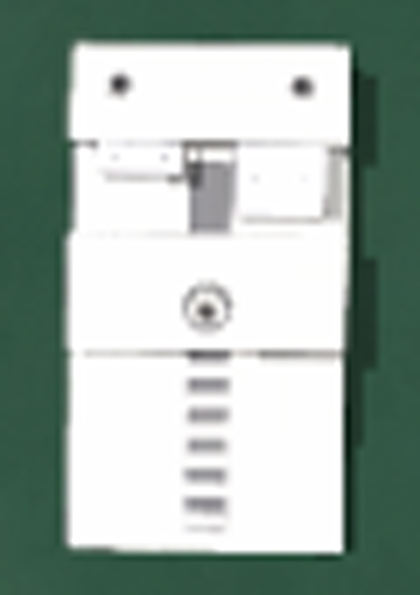

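The thin part is on the left (+y) and the thick part on the right. The vise is at about (0.543, -0.053) with yaw about -2°, and the case at (0.534, -0.315) with yaw about -1.4°. Now I'll work out the approach to the hasp's thumb.

```bash
cat >> h.py <<'E'
CASE=(np.array([.5338,-.3153,0]),-.026)
VISE=(np.array([.5426,-.0528,0]),-.036)
def loc(f,x,y,z):
    c,a=f; return c+R.from_euler('z',a).apply([x,y,z])
E
python3 - <<'E'
from h import *
delta(loc(CASE,-.076,.045,.20),np.pi/2-.026)
delta(loc(CASE,-.076,.045,.072))
E
```

```text
d [ 0.3665 -0.1894  0.0309] rv [ 0.000e+00 -2.000e-03 -2.835e+00] rv [-0.002 -0.     0.307] 
d [ 0.3665 -0.1892  0.1589]
```

Call:
tcp_steps --ticks '{"steps": [[0.183, -0.095, 0.015, 0, 0, 0.15, 0], [0.183, -0.095, 0.015, 0, 0, 0.15, 0], [0.183, -0.095, 0.015, 0, 0, 0.15, 0], [0.3665, -0.189, 0.031, 0, 0, 0.307, 0], [0.3665, -0.189, 0.031, 0, 0, 0.307, 0], [0.3665, -0.189, 0.031, 0, 0, 0.307, 0], [0.3665, -0.189, 0.031, 0, 0, 0.307, 0], [0.3665, -0.189, 0.031, 0, 0, 0.307, 0], [0.3665, -0.189, 0.09, 0, 0, 0.307, 0], [0.3665, -0.189, 0.12, 0, 0, 0.307, 0]]}'

```text
time_s: 1.35
eef_pos: [0.4573, -0.2689, 0.1087]
eef_rot: [-0.001, 1.0, -0.013, -0.001]
wrist_force: [0.6, -0.5, 0.9]
opening: 0.0
grasp_force: 0.0
```

```bash
python3 - <<'E'
from h import *
delta(loc(CASE,-.076,.045,.072),np.pi/2-.026)
im,d,p=cam('wrist');cv2.imwrite('pics/w1.png',im);print(p['fovy'],p['cx'],p['cy'],p['view'])
E
```

```text
d [ 0.0018 -0.0006  0.0367] rv [4.000e-03 3.000e-03 3.141e+00] rv [-0.002  0.003 -0.001] 
65.70646984690485 246.9266123600704 192.28151992402067 [[-2.54391979e-02 -9.99676271e-01 -4.47188020e-04 -2.57476574e-01]
 [ 9.58093373e-01 -2.42533387e-02 -2.85427511e-01 -4.41473523e-01]
 [ 2.85324265e-01 -7.68949484e-03  9.58400196e-01 -3.93546106e-01]
 [ 0.00000000e+00  0.00000000e+00  0.00000000e+00  1.00000000e+00]]
```

View pics/w1.png

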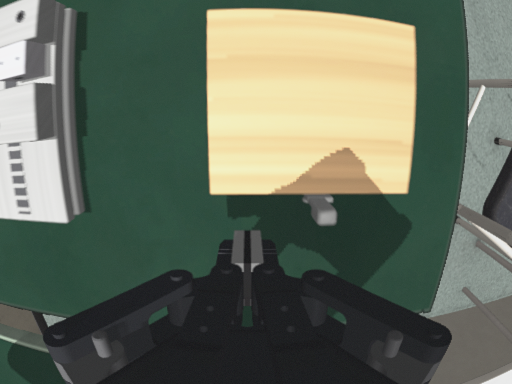

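The wrist view shows the closed fingertips at (247,248), to the left of the thumb piece at (322,210). I'll go down and push right.

Call:
tcp_steps --ticks '{"steps": [[0.002, 0, 0.036, 0, 0, 0, 0], [0.002, 0, 0.036, 0, 0, 0, 0], [0.002, 0.02, 0.036, 0, 0, 0, 0], [0.002, 0.035, 0.038, 0, 0, 0, 0], [0.002, 0.05, 0.04, 0, 0, 0, 0], [0.002, 0.063, 0.042, 0, 0, 0, 0], [0.002, 0.073, 0.042, 0, 0, 0, 0], [0.002, 0.073, 0.042, 0, 0, 0, 0]]}'

```text
time_s: 2.4
eef_pos: [0.4591, -0.3431, 0.0692]
eef_rot: [0.0, 1.0, -0.014, 0.0]
wrist_force: [-0.1, -0.5, 0.1]
opening: 0.004
grasp_force: 0.0
```

```bash
python3 - <<'E'
from h import *
for n in ('wrist','side'):
    im,d,p=cam(n); cv2.imwrite(f'pics/{n}2.png',im)
E
```

```text
(no output)
```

View pics/wrist2.png

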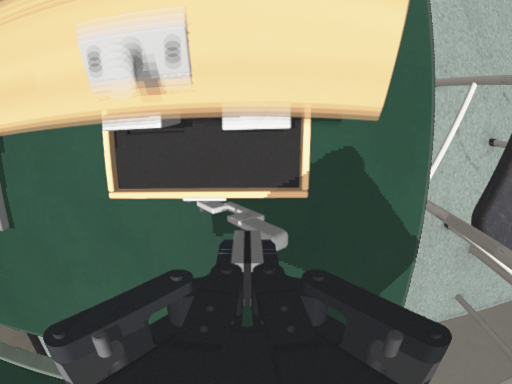

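The hasp is swung off (thumb now at (265,230)) and the lid is rising. I'll back up and look into the case.

Call:
tcp_steps --ticks '{"steps": [[-0.01, 0, -0.06, 0, 0, 0, 1], [-0.01, 0, -0.12, 0, 0, 0, 1], [-0.01, -0.03, -0.17, 0, 0, 0, 1], [-0.01, -0.03, -0.17, 0, 0, 0, 1], [-0.01, -0.03, -0.17, 0, 0, 0, 1], [-0.01, -0.03, -0.17, 0, 0, 0, 1]]}'

```text
time_s: 3.25
eef_pos: [0.4493, -0.3115, 0.2374]
eef_rot: [-0.001, 1.0, -0.013, -0.001]
wrist_force: [-0.2, 0.9, 0.2]
opening: 0.999
grasp_force: 0.0
```

```bash
python3 - <<'E'
from h import *
im,d,p=cam('top'); w=world(p,d); np.savez('top3.npz',im=im,d=d,w=w)
c=im[150:240,290:390]; a=cv2.resize(c,(500,450),interpolation=cv2.INTER_CUBIC)
iw,dw,pw=cam('wrist'); np.savez('w3.npz',im=iw,d=dw,v=pw['view']); cv2.imwrite('pics/w3.png',iw)
np.set_printoptions(linewidth=250)
print((w[160:216:1,312:368,2]*1000).astype(int)[::2,::2])
print(w[160:216:2,340,0].round(3)); print(w[190,312:368:2,1].round(3))
E
```

```text
[[  -1   62   21   16   20   15   20   23   20   17   14   18   25   16   19   22   17   22   19   16   20   19   13   16   22   49   68   -4]
 [   0   53   23   17   22   22   18   17   18   21   21   20   20   18   21   19   25   22   25   22   23   23   20   21   22   45   55    2]
 [  -1   43   23   24   25   24   21   24   20   17   29   24   23   22   23   22   21   23   23   23   23   23   23   16   20   38    6    0]
 [  -2   33   28   27   24   30   26   29   24   26   25   26   26   27   22   27   25   22   16   26   25   30   26   22   25   36   -5    2]
 [  -1   -2 1360   22   29   26   22   25    0    2   -1    2   -3    3   -1   -6    0   -1   21   25   31   25   29    3    2    2   -1    1]
 [   8   23   21   17   15   19   25   19   22   15   22   22   19   24   20   20   17   24   18   21   20   19   19   25   18   -3   -2   -7]
 [  12   30    9   14   13   15   10   11   12   15   15   14   18   18   17   17   14   13  
[... 2721 characters left out ...]
 552  569  574  585  587  599  605  607  607]
 [  -3    3    2   -2   -2    0    1   -4   -1    0   -3    0   20   22   21   22    1   -2  538  561  573  581  586  600  606  607  608  606]
 [   0   -1    0    0   -1   -1    0    0   -6   -5    2   -2   17   14  314  315  324  521  558  570  572  588  600  608  607  606  607  605]]
[0.617 0.611 0.605 0.599 0.595 0.588 0.582 0.577 0.571 0.565 0.56  0.554 0.548 0.543 0.537 0.531 0.526 0.52  0.514 0.508 0.503 0.497 0.491 0.486 0.48  0.474 0.469 0.468]
[-0.245 -0.249 -0.257 -0.263 -0.264 -0.268 -0.273 -0.279 -0.284 -0.289 -0.295 -0.308 -0.314 -0.319 -0.326 -0.331 -0.332 -0.334 -0.34  -0.345 -0.351 -0.357 -0.362 -0.376 -0.38  -0.391 -0.397 -0.404]
```

View pics/w3.png

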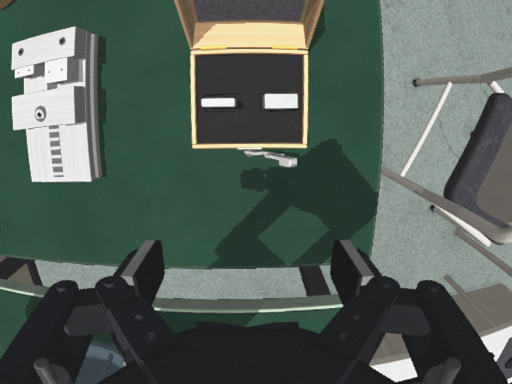

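The lid is fully open. The thicker block is on the right at (281,101), at case y = -34, and the thinner one on the left at (218,102).

```bash
python3 - <<'E'
from h import *
z=np.load('top3.npz'); w=z['w']; Z=w[...,2]
for a,b in((340,362),(318,336)):
    m=np.zeros(Z.shape,bool); m[180:200,a:b]=1; m&=(Z>.045)&(Z<.075); P=w[m]
    print(len(P),P.mean(0),cv2.minAreaRect(P[:,:2].astype(np.float32)*1000))
# fisheye wrist back-projection
z=np.load('w3.npz');p=optics.camera_params('wrist');f=192/np.tan(np.radians(p['fovy'])/2)
def fw(u,v,zc,view=z['v']):
    a=np.array([u-p['cx'],v-p['cy']]);r=np.hypot(*a);t=r/f
    dd=np.array([a[0]/r*np.sin(t),-a[1]/r*np.sin(t),-np.cos(t)]);V=np.linalg.inv(view)
    dw=V[:3,:3]@dd;o=V[:3,3];return o+dw*(zc-o[2])/dw[2]
print('blk',fw(281,97.5,.058),'corners L',fw(264,97,.058),fw(298,97,.058)); print('loc',loc(CASE,-.005,-.034,.058))
t=loc(CASE,-.005,-.034,.04); delta(t+[0,0,.11],np.pi/2-.026); delta(t)
E
```

```text
80 [ 0.52763535 -0.34834677  0.0573768 ] ((527.682861328125, -349.10064697265625), (36.02635955810547, 14.161951065063477), 88.6949234008789)
42 [ 0.52780068 -0.28011671  0.05756657] ((528.8853759765625, -280.5396728515625), (35.723209381103516, 8.453104019165039), 87.91468811035156)
blk [ 0.52977831 -0.35026279  0.058     ] corners L [ 0.53044923 -0.33204224  0.058     ] [ 0.53041674 -0.36873618  0.058     ]
loc [ 0.52791779 -0.34915852  0.058     ]
d [0.0797 0.0355 0.0873] rv [3.000e-03 3.000e-03 3.141e+00] rv [-0.002  0.002 -0.001] 
d [0.0799 0.0357 0.1973]
```

Call:
tcp_steps --ticks '{"steps": [[0.04, 0.02, 0.05, 0, 0, 0, 0.65], [0.08, 0.0357, 0.09, 0, 0, 0, 0.65], [0.08, 0.0357, 0.12, 0, 0, 0, 0.65], [0.08, 0.0357, 0.15, 0, 0, 0, 0.65], [0.08, 0.0357, 0.18, 0, 0, 0, 0.65], [0.08, 0.0357, 0.203, 0, 0, 0, 0.65], [0.08, 0.0357, 0.203, 0, 0, 0, 0.65]]}'

```text
time_s: 4.22
eef_pos: [0.527, -0.3484, 0.0329]
eef_rot: [-0.002, 1.0, -0.013, -0.002]
wrist_force: [-0.1, -0.1, -0.6]
opening: 0.65
grasp_force: 0.0
```

```bash
python3 - <<'E'
from h import *
delta(loc(CASE,-.005,-.034,.034),np.pi/2-.026)
im,d,p=cam('wrist');cv2.imwrite('pics/w4.png',im)
E
```

```text
d [ 0.0009  0.0008 -0.0011] rv [0.008 0.007 3.141] rv [-0.004  0.005 -0.001]
```

View pics/w4.png

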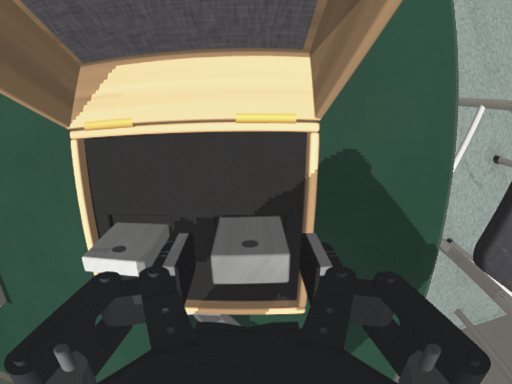

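The block at (250,248) is centred between the pads, and the neighbouring block is clear. I'll close and lift.

Call:
tcp_steps --ticks '{"steps": [[0.001, 0.0008, -0.001, -0.004, 0.005, 0, 0.3], [0.001, 0.0008, -0.001, -0.004, 0.005, 0, 0.3], [0.001, 0.0008, -0.001, -0.004, 0.005, 0, 0.2], [0.001, 0.0008, -0.001, -0.004, 0.005, 0, 0.2], [0.001, 0.0008, -0.001, -0.004, 0.005, 0, 0.2], [0.001, 0.0008, -0.03, -0.004, 0.005, 0, 0.2], [0.001, 0.0008, -0.09, -0.004, 0.005, 0, 0.2], [0.001, 0.0008, -0.15, -0.004, 0.005, 0, 0.2], [0.001, 0.0008, -0.17, -0.004, 0.005, 0, 0.2], [0.001, 0.0008, -0.17, -0.004, 0.005, 0, 0.2]]}'

```text
time_s: 5.52
eef_pos: [0.5304, -0.3511, 0.2073]
eef_rot: [0.003, 1.0, -0.013, 0.003]
wrist_force: [0.2, -0.9, -2.0]
opening: 0.406
grasp_force: 60.4
```

```bash
python3 - <<'E'
from h import *
delta(loc(VISE,-.04,.027,.21),np.pi/2-.036)
E
```

```text
d [-0.0353 -0.3258 -0.0048] rv [ 0.01   0.009 -3.132] rv [ 0.006 -0.007  0.01 ]
```

Call:
tcp_steps --ticks '{"steps": [[-0.02, -0.06, -0.005, 0.004, -0.005, 0, 0.2], [-0.03, -0.12, -0.005, 0.004, -0.005, 0.005, 0.2], [-0.06, -0.18, -0.005, 0.004, -0.005, 0.01, 0.2], [-0.08, -0.24, -0.005, 0.004, -0.005, 0.01, 0.2], [-0.08, -0.30, -0.005, 0.004, -0.005, 0.01, 0.2], [-0.08, -0.326, -0.005, 0.004, -0.005, 0.01, 0.2], [-0.08, -0.326, -0.005, 0.004, -0.005, 0.01, 0.2], [-0.08, -0.326, -0.005, 0.004, -0.005, 0.01, 0.2]]}'

```text
time_s: 6.52
eef_pos: [0.4576, -0.0229, 0.2078]
eef_rot: [-0.0, 1.0, -0.018, -0.002]
wrist_force: [-0.6, 0.2, -1.2]
opening: 0.405
grasp_force: 60.6
```

```bash
python3 - <<'E'
from h import *
print(tool()[1].as_matrix().round(4))
im,d,p=cam('wrist'); np.savez('w5.npz',im=im,d=d,v=p['view']); cv2.imwrite('pics/w5.png',cv2.resize(im[0:300,100:420],None,fx=2,fy=2,interpolation=cv2.INTER_CUBIC))
E
```

```text
[[ 9.993e-01 -3.600e-02 -3.200e-03]
 [-3.600e-02 -9.994e-01  6.000e-04]
 [-3.200e-03 -5.000e-04 -1.000e+00]]
```

View pics/w5.png

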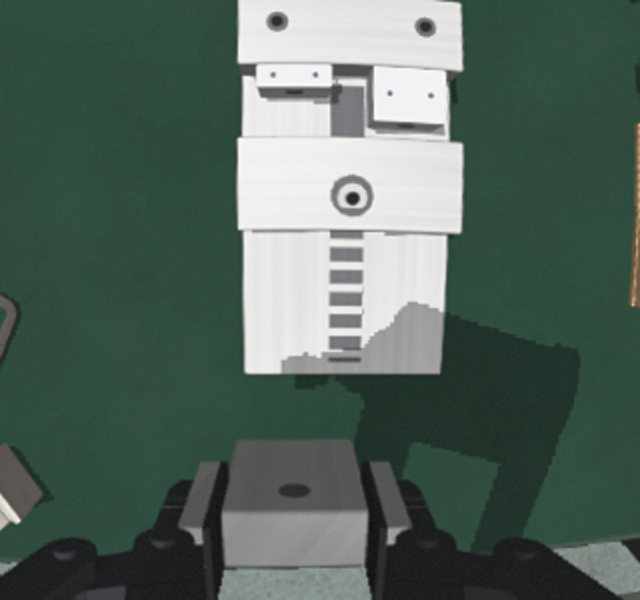

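Seen at crop scale, the thin part's top front edge runs (257,89)-(332,87) and the thick part's (374,121)-(445,125). The sliding jaw's top runs from (238,137)/(462,143) to (238,230)/(462,233). The held block's top is at (223-353,440) to (222-366,512). I'll back-project these.

```bash
cat >> h.py <<'E'
def fw(u,v,zc,view):
    p=optics.camera_params('wrist');f=192/np.tan(np.radians(p['fovy'])/2)
    a=np.array([u-p['cx'],v-p['cy']]);r=np.hypot(*a);t=r/f
    dd=np.array([a[0]/r*np.sin(t),-a[1]/r*np.sin(t),-np.cos(t)]);V=np.linalg.inv(view)
    dw=V[:3,:3]@dd;o=V[:3,3];return o+dw*(zc-o[2])/dw[2]
def vloc(P): return R.from_euler('z',-VISE[1]).apply(P-VISE[0])
E
python3 - <<'E'
from h import *
v=np.load('w5.npz')['v']
pts=dict(fixL=(238,63,.062),fixR=(461,71,.062),thinBL=(257,89,.064),thinBR=(332,87,.064),thkTL=(373,66,.064),thkBL=(374,121,.064),thkBR=(445,125,.064),sTL=(238,137,.062),sTR=(462,143,.062),sBL=(238,230,.062),sBR=(462,233,.062),bedL=(245,373,.034),bedR=(441,373,.034))
for k,(a,b,z) in pts.items():
    P=fw(100+a/2,b/2,z,v); print(k,P.round(4),(vloc(P)*1000).round(1))
p,r=tool(); print('tcp in vise',vloc(p))
for zt in(.225,.23,.235): print(zt,[ (vloc(fw(100+a/2,b/2,zt,v))*1000).round(1)[:2] for a,b in((222,512),(366,512),(240,440),(352,440))])
E
```

```text
fixL [ 0.6043 -0.0017  0.062 ] [59.8 53.2 62. ]
fixR [ 0.6001 -0.11    0.062 ] [ 59.5 -55.1  62. ]
thinBL [ 0.59   -0.0105  0.064 ] [45.8 44.  64. ]
thinBR [ 0.5898 -0.046   0.064 ] [46.9  8.5 64. ]
thkTL [ 0.6005 -0.066   0.064 ] [ 58.3 -11.1  64. ]
thkBL [ 0.5727 -0.0653  0.064 ] [ 30.6 -11.5  64. ]
thkBR [ 0.5715 -0.1001  0.064 ] [ 30.6 -46.2  64. ]
sTL [ 5.67e-01 -5.00e-04  6.20e-02] [22.5 53.1 62. ]
sTR [ 0.5631 -0.109   0.062 ] [ 22.5 -55.4  62. ]
sBL [0.5216 0.0013 0.062 ] [-22.9  53.3  62. ]
sBR [ 0.5181 -0.1083  0.062 ] [-22.5 -56.3  62. ]
bedL [0.4425 0.0042 0.034 ] [-102.1   53.4   34. ]
bedR [ 0.4387 -0.1056  0.034 ] [-101.9  -56.5   34. ]
tcp in vise [-0.08566825  0.02641442  0.20821138]
0.225 [array([-83.7,  43.8]), array([-83.7,   9.2]), array([-65. ,  38.8]), array([-64.9,  13.4])]
0.23 [array([-80.9,  43.1]), array([-80.9,   9.9]), array([-62.9,  38.3]), array([-62.9,  13.9])]
0.235 [array([-78.2,  42.4]), array([-78.1,  10.6]), array([-60.9,  37.8]), array([-60.9,  14.4])]
```

```bash
cat >> h.py <<'E'
def wworld(d,view):
    p=optics.camera_params('wrist');h,w=d.shape;f=192/np.tan(np.radians(p['fovy'])/2)
    v,u=np.mgrid[:h,:w];a=u-p['cx'];b=v-p['cy'];r=np.hypot(a,b)+1e-9;t=r/f
    c=np.stack([a/r*np.tan(t)*d,-b/r*np.tan(t)*d,-d,np.ones_like(d)],-1)
    return (c@np.linalg.inv(view).T)[...,:3]
E
python3 - <<'E'
from h import *
np.set_printoptions(linewidth=200,suppress=True)
z=np.load('w5.npz');W=wworld(z['d'],z['v'])
L=(R.from_euler('z',-VISE[1]).apply((W-VISE[0]).reshape(-1,3))).reshape(W.shape)*1000
print('col thru block'); 
for v in range(214,292,4): print(v,L[v,232:262:6].mean(0).round(1),z['d'][v,247].round(3))
print('row',[(u,L[262,u].round(0)) for u in list(range(206,216))+list(range(278,288))])
m=np.zeros(W.shape[:2],bool); m[0:190,200:340]=1
for n,lo,hi,x0,x1,y0,y1 in(('jaw',59,65,-30,27,-70,70),('thin',59,68,38,57,0,52),('thick',59,68,28,57,-52,-5)):
    q=m&(L[...,2]>lo)&(L[...,2]<hi)&(L[...,0]>x0)&(L[...,0]<x1)&(L[...,1]>y0)&(L[...,1]<y1);P=L[q]
    print(n,len(P),np.percentile(P,[1,50,99],axis=0).round(1).tolist(),cv2.minAreaRect(P[:,:2].astype(np.float32)))
E
```

```text
col thru block
214 [-147.5   30.    -0.2] 0.374
218 [-152.8   29.9    0.1] 0.375
222 [-82.8  28.3 183.8] 0.178
226 [-82.6  28.2 190.5] 0.172
230 [-82.6  28.2 196.2] 0.167
234 [-82.3  28.1 202.3] 0.162
238 [-82.1  28.1 207.9] 0.156
242 [-81.9  28.  213.2] 0.15
246 [-82.1  28.  217.2] 0.145
250 [-82.3  28.  221.2] 0.142
254 [-82.3  27.9 225.2] 0.139
258 [-83.3  27.9 227.4] 0.138
262 [-85.7  27.9 227. ] 0.138
266 [-88.1  27.9 226.7] 0.138
270 [-90.3  27.9 226.8] 0.14
274 [-92.2  28.  227.5] 0.141
278 [-94.7  28.  227.3] 0.141
282 [-97.3  28.  227. ] 0.142
286 [-617.5   30.2 -521.6] 1.258
290 [-789.8   37.7 -739.1] 1.265
row [(206, array([-78.,  44., 240.])), (207, array([-80.,  44., 237.])), (208, array([-82.,  44., 235.])), (209, array([-83.,  44., 231.])), (210, array([-85.,  44., 229.])), (211, array([-86.,  44., 227.])), (212, array([-86.,  43., 226.])), (213, array([-86.,  43., 227.])), (214, array([-86.,  42., 227.])), (215, array([-86.,  42., 226.])), (278, array([-85.,  12., 228.])), (279, array([-86.,  11., 227.])), (280, array([-86.,  11., 227.])), (281, array([-86.,  10., 227.])), (282, array([-86.,  10., 227.])), (283, array([-85.,   9., 228.])), (284, array([-86.,   9., 228.])), (285, array([-81.,  10., 235.])), (286, array([-80.,   9., 237.])), (287, array([-79.,   9., 240.]))]
jaw 5182 [[-22.5, -54.1, 60.1], [0.3, 1.5, 62.1], [22.8, 53.1, 64.2]] ((0.08784103393554688, -0.773193359375), (110.32048797607422, 46.379581451416016), 89.95924377441406)
thin 396 [[46.8, 9.4, 60.7], [51.5, 27.4, 63.7], [56.6, 44.5, 65.6]] ((51.69778060913086, 26.925811767578125), (35.49244689941406, 10.101400375366211), 89.85910034179688)
thick 965 [[31.1, -45.7, 61.6], [43.8, -27.9, 64.0], [56.7, -10.6, 65.7]] ((43.809783935546875, -28.22453498840332), (26.299022674560547, 35.91155242919922), 0.25058355927467346)
```

The held block is upright and square. Relative to the vise it's at (-90.2, 26.6), and the target is about (34.8, 27). I'll move over the gap, descend to just above the jaws and re-measure at close range.

Call:
tcp_steps --ticks '{"steps": [[0.05, 0, 0, 0, 0, 0, 0.2], [0.10, 0, 0.02, 0, 0, 0, 0.2], [0.125, 0, 0.06, 0, 0, 0, 0.2], [0.125, 0, 0.09, 0, 0, 0, 0.2], [0.125, 0, 0.1, 0, 0, 0, 0.2], [0.125, 0, 0.1, 0, 0, 0, 0.2], [0.125, 0, 0.1, 0, 0, 0, 0.2]]}'

```text
time_s: 7.45
eef_pos: [0.5844, -0.0278, 0.1112]
eef_rot: [0.0, 1.0, -0.018, 0.001]
wrist_force: [-0.0, 0.3, -1.1]
opening: 0.401
grasp_force: 60.6
```

```bash
cat > m.py <<'E'
from h import *
import sys
p0,r=tool(); im,d,p=cam('wrist'); W=wworld(d,p['view']); n=sys.argv[1]
cv2.imwrite(f'pics/{n}.png',im); np.savez(n+'.npz',d=d,v=p['view'])
L=vloc(W.reshape(-1,3)).reshape(W.shape)*1000
print('tcp',(vloc(p0)*1000).round(1),r.as_matrix()[:,2].round(4))
for v in range(120,384,6): print(v,L[v,244:250].mean(0).round(1),end=' ')
print()
for nm,lo,hi,x0,x1,y0,y1 in(('jaw',59,65,-30,27,-70,70),('thin',59,68,38,57,0,52),('thick',59,68,28,57,-52,-5),('blk',75,160,0,60,0,50)):
    q=(L[...,2]>lo)&(L[...,2]<hi)&(L[...,0]>x0)&(L[...,0]<x1)&(L[...,1]>y0)&(L[...,1]<y1);P=L[q]
    if len(P): print(nm,len(P),np.percentile(P,[1,50,99],axis=0).round(1).tolist())
E
python3 m.py w6
```

```text
tcp [ 40.9  26.4 111.2] [ 2.5e-03 -6.0e-04 -1.0e+00]
120 [101.2  26.3  -0.2] 126 [97.7 26.3 27.4] 132 [96.  26.3 62. ] 138 [92.  26.3 62. ] 144 [88.1 26.3 61.6] 150 [84.2 26.3 61.9] 156 [80.2 26.3 61.7] 162 [76.2 26.3 61.9] 168 [72.3 26.3 62.4] 174 [68.1 26.3 61.9] 180 [64.1 26.3 62.4] 186 [59.2 26.3 59.3] 192 [56.2 26.3 63.7] 198 [52.2 26.3 64.1] 204 [47.9 26.3 64. ] 210 [32.8 26.3 33.8] 216 [27.8 26.3 33.9] 222 [44.3 26.3 87.3] 228 [44.1 26.3 96.3] 234 [ 44.2  26.3 104.8] 240 [ 44.8  26.3 113.8] 246 [ 45.   26.3 121.2] 252 [ 44.4  26.3 126.5] 258 [ 43.3  26.3 130.4] 264 [ 39.8  26.3 130.1] 270 [ 36.6  26.3 130.5] 276 [ 33.1  26.3 130.3] 282 [ 29.5  26.3 130.3] 288 [-21.7  26.3  61.6] 294 [-47.4  26.3  34.2] 300 [-54.5  26.3  33.8] 306 [-32.5  26.7  70.8] 312 [-68.5  26.3  34.3] 318 [-76.3  26.3  34. ] 324 [-84.   26.3  34.2] 330 [ 50.5  26.4 188.1] 336 [ 51.3  26.4 191.5] 342 [ 50.9  26.4 193.6] 348 [ 50.8  26.4 195.8] 354 [ 50.9  26.4 198.3] 360 [ 61.4  26.5 209.8] 366 [ 50.9  26.4 202.6] 372 [ 51.1  26.4 204.9] 378 [ 51.   26.4 206.8] 
jaw 2075 [[-21.9, -54.8, 59.6], [6.9, -35.1, 62.1], [23.5, 50.5, 63.6]]
thin 693 [[47.6, 9.8, 62.5], [52.3, 26.6, 64.0], [56.9, 44.1, 65.5]]
thick 1691 [[31.9, -45.7, 61.1], [44.8, -27.6, 64.1], [56.5, -10.7, 65.5]]
blk 6812 [[29.6, 1.0, 85.4], [44.4, 25.6, 130.2], [53.2, 49.3, 159.0]]
```

View pics/w6.png

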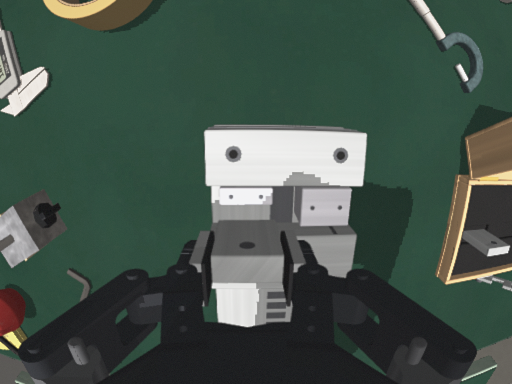

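```bash
python3 - <<'E'
from h import *
z=np.load('w6.npz');W=wworld(z['d'],z['v']);L=vloc(W.reshape(-1,3)).reshape(W.shape)*1000
for v in (258,266,274):
    q=L[v,(abs(L[v,:,2]-130.3)<2)&(L[v,:,1]>0)&(L[v,:,1]<55)]; print(v,q[:,1].min(),q[:,1].max())
q=L[(abs(L[...,2]-115)<12)&(L[...,0]>40)&(L[...,0]<48)&(L[...,1]>12)&(L[...,1]<41)]; print('face slope x/y',np.polyfit(q[:,1],q[:,0],1))
E
```

```text
258 8.663668603297179 43.66650215103894
266 8.992165101600293 43.492440222460054
274 8.91071528064075 43.145112976719105
face slope x/y [-4.42344124e-03  4.48300152e+01]
```

Call:
tcp_steps --ticks '{"steps": [[-0.001, 0, 0.02, 0, 0, 0, 0.2], [-0.001, 0, 0.035, 0, 0, 0, 0.2], [-0.001, 0, 0.04, 0, 0, 0, 0.2], [-0.001, 0, 0.042, 0, 0, 0, 0.2], [-0.001, 0, 0.042, 0, 0, 0, 0.2]]}'

```text
time_s: 8.12
eef_pos: [0.5828, -0.0273, 0.068]
eef_rot: [0.0, 1.0, -0.018, 0.0]
wrist_force: [0.8, -0.1, -0.6]
opening: 0.402
grasp_force: 60.6
```

```bash
python3 m.py w7
```

```text
tcp [39.3 27.  68. ] [ 6.e-04 -1.e-04 -1.e+00]
120 [1.012e+02 2.690e+01 1.000e-01] 126 [97.6 26.9 10.5] 132 [97.6 26.9 59.3] 138 [94.8 26.9 61.7] 144 [91.9 26.9 62.6] 150 [88.7 26.9 61.8] 156 [85.7 26.9 62.3] 162 [82.5 26.9 61.7] 168 [79.4 26.9 61.6] 174 [76.4 26.9 62.3] 180 [73.2 26.9 62. ] 186 [69.9 26.9 61.9] 192 [66.8 26.9 62.2] 198 [63.3 26.9 61.5] 204 [59.2 26.9 59.2] 210 [57.7 26.9 64.5] 216 [54.2 26.9 64.3] 222 [51.  26.9 64.6] 228 [42.7 26.9 53.5] 234 [42.5 26.9 61.5] 240 [43.2 26.9 70.5] 246 [43.4 26.9 77.8] 252 [43.1 26.9 83.7] 258 [41.8 26.9 87.3] 264 [38.6 26.9 87.6] 270 [35.  26.9 87.1] 276 [31.5 26.9 87.1] 282 [27.6 26.9 86.5] 288 [ 6.9 26.9 62.1] 294 [ 2.6 26.9 62.3] 300 [-2.2 26.9 62.2] 306 [-7.1 26.9 62.1] 312 [-11.9  26.9  62.2] 318 [-16.9  26.9  62.3] 324 [-47.5  26.8  34. ] 330 [ 49.3  26.9 145. ] 336 [ 49.3  26.9 147.7] 342 [ 49.8  26.9 150.7] 348 [ 49.3  26.9 152.6] 354 [ 49.5  26.9 155.1] 360 [ 50.1  26.9 157.8] 366 [ 49.5  26.9 159.4] 372 [ 49.7  26.9 161.6] 378 [ 50.1  26.9 163.9] 
jaw 3857 [[-20.9, -53.7, 59.8], [-1.5, 21.3, 62.2], [23.6, 52.4, 64.0]]
thin 1499 [[42.5, 9.6, 59.4], [50.6, 27.2, 64.1], [56.9, 44.2, 67.6]]
thick 2471 [[32.1, -45.4, 60.2], [45.1, -26.7, 64.1], [56.7, -10.6, 65.4]]
blk 13971 [[28.6, 0.8, 76.8], [49.7, 25.2, 141.7], [56.6, 49.5, 159.6]]
```

The block is in the gap: front face at 43 against the thin face at 47.6, rear at 27 against the jaw at 23.6, bottom 5 mm above the bed. I'll lower to contact.

Call:
tcp_steps --ticks '{"steps": [[0, 0, 0.002, 0, 0, 0, 0.2], [0, 0, 0.0035, 0, 0, 0, 0.2], [0, 0, 0.0045, 0, 0, 0, 0.2], [0, 0, 0.0045, 0, 0, 0, 0.2]]}'

```text
time_s: 8.68
eef_pos: [0.5824, -0.0272, 0.063]
eef_rot: [-0.0, 1.0, -0.018, -0.0]
wrist_force: [-0.1, -0.2, -2.4]
opening: 0.405
grasp_force: 60.7
```

Call:
tcp_steps --ticks '{"steps": [[0, 0, 0.0007, 0, 0, 0, 0.2], [0, 0, 0.0007, 0, 0, 0, 0.2]]}'

```text
time_s: 8.93
eef_pos: [0.5826, -0.0272, 0.0628]
eef_rot: [0.0, 1.0, -0.018, 0.0]
wrist_force: [-1.6, 0.7, 4.3]
opening: 0.404
grasp_force: 61.2
```

Call:
tcp_steps --ticks '{"steps": [[0, 0, 0.0007, 0, 0, 0, 0.2], [0, 0, 0.0007, 0, 0, 0, 0.2]]}'

```text
time_s: 9.18
eef_pos: [0.5828, -0.0272, 0.0628]
eef_rot: [0.0, 1.0, -0.018, 0.0]
wrist_force: [-4.2, 1.3, 8.1]
opening: 0.406
grasp_force: 61.9
```

Call:
tcp_steps --ticks '{"steps": [[0, 0, 0.0007, 0, 0, 0, 0.2], [0, 0, 0.0007, 0, 0, 0, 0.2]]}'

```text
time_s: 9.43
eef_pos: [0.5829, -0.0272, 0.0628]
eef_rot: [0.0, 1.0, -0.018, 0.0]
wrist_force: [-5.5, 1.8, 13.2]
opening: 0.406
grasp_force: 62.5
```

Contact at 13 N. I'll ease off, open slightly and lift straight up.

Call:
tcp_steps --ticks '{"steps": [[0, 0, -0.001, 0, 0, 0, 0.2], [0, 0, -0.001, 0, 0, 0, 0.45], [0, 0, -0.001, 0, 0, 0, 0.46], [0, 0, -0.001, 0, 0, 0, 0.46], [0, 0, -0.008, 0, 0, 0, 0.46], [0, 0, -0.02, 0, 0, 0, 0.46], [0, 0, -0.04, 0, 0, 0, 0.5], [0, 0, -0.08, 0, 0, 0, 0.5], [-0.03, 0, -0.12, 0, 0, 0, 0.3], [-0.06, 0, -0.14, 0, 0, 0, 0]]}'

```text
time_s: 10.68
eef_pos: [0.5234, -0.0254, 0.2052]
eef_rot: [0.001, 1.0, -0.018, 0.003]
wrist_force: [-0.7, -0.3, -0.0]
opening: 0.101
grasp_force: 0.0
```

Call:
tcp_steps --ticks '{"steps": [[-0.06, 0, 0, 0, 0, 0, 0], [-0.10, 0.02, 0, 0, 0, 0, 0], [-0.10, 0.02, 0, 0, 0, 0, 0], [-0.10, 0.02, 0, 0, 0, 0, 0]]}'

```text
time_s: 11.18
eef_pos: [0.423, -0.0417, 0.2026]
eef_rot: [0.0, 1.0, -0.018, 0.002]
wrist_force: [0.1, 0.2, 0.4]
opening: 0.001
grasp_force: 0.0
```

```bash
python3 m.py w8 | tail -4
```

```text
jaw 5299 [[-22.5, -54.5, 59.9], [-0.2, 0.5, 62.0], [23.6, 52.6, 64.3]]
thin 311 [[48.1, 9.0, 61.8], [52.6, 26.9, 63.8], [56.9, 44.9, 65.7]]
thick 981 [[30.8, -46.1, 59.6], [43.3, -27.9, 63.9], [56.6, -10.8, 65.7]]
blk 723 [[26.1, 9.7, 75.8], [33.2, 26.4, 81.7], [42.2, 44.2, 83.6]]
```

View pics/w8.png

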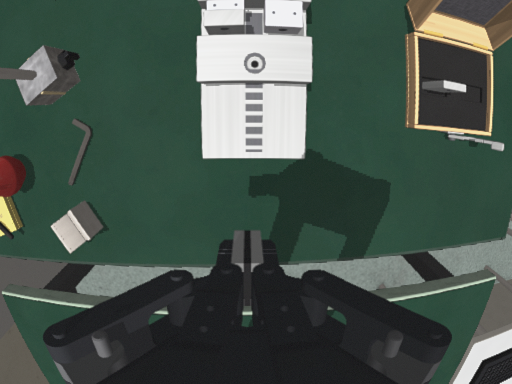

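The block stands at (34.2, 26.9) with its top at z=82, squarely in front of the thin part at y=26.9. Next is to get behind the jaw.

```bash
python3 - <<'E'
from h import *
delta(loc(VISE,-.055,-.001,.044),np.pi/2-.036)
E
```

```text
d [0.0644 0.0077 0.1584] rv [-4.000e-03 -1.000e-03  3.141e+00] rv [ 0.001 -0.003 -0.   ]
```

Call:
tcp_steps --ticks '{"steps": [[0.03, 0.008, 0.05, 0, -0.003, 0, 0], [0.064, 0.008, 0.10, 0, -0.003, 0, 0], [0.064, 0.008, 0.13, 0, -0.003, 0, 0], [0.064, 0.008, 0.15, 0, -0.003, 0, 0], [0.064, 0.008, 0.158, 0, -0.003, 0, 0], [0.064, 0.008, 0.158, 0, -0.003, 0, 0]]}'

```text
time_s: 11.98
eef_pos: [0.4859, -0.0515, 0.0428]
eef_rot: [-0.0, 1.0, -0.018, -0.002]
wrist_force: [0.4, 0.7, -0.0]
opening: -0.002
grasp_force: 0.0
```

Call:
tcp_steps --ticks '{"steps": [[0.006, 0, 0, 0, 0, 0, 0], [0.012, 0, 0, 0, 0, 0, 0], [0.016, 0, 0, 0, 0, 0, 0], [0.016, 0, 0, 0, 0, 0, 0]]}'

```text
time_s: 12.48
eef_pos: [0.5021, -0.0524, 0.0433]
eef_rot: [0.0, 1.0, -0.018, -0.001]
wrist_force: [0.0, -0.3, -0.0]
opening: 0.002
grasp_force: 0.0
```

Call:
tcp_steps --ticks '{"steps": [[0.002, 0, 0, 0, 0, 0, 0], [0.004, 0, 0, 0, 0, 0, 0], [0.006, 0, 0, 0, 0, 0, 0], [0.008, 0, 0, 0, 0, 0, 0], [0.01, 0, 0, 0, 0, 0, 0], [0.01, 0, 0, 0, 0, 0, 0]]}'

```text
time_s: 13.22
eef_pos: [0.5115, -0.0526, 0.0428]
eef_rot: [-0.0, 1.0, -0.018, -0.002]
wrist_force: [-0.5, -0.5, 1.5]
opening: 0.001
grasp_force: 0.5
```

Call:
tcp_steps --ticks '{"steps": [[0.0015, 0, 0, 0, 0, 0, 0], [0.003, 0, 0, 0, 0, 0, 0], [0.003, 0, 0, 0, 0, 0, 0]]}'

```text
time_s: 13.6
eef_pos: [0.5144, -0.0527, 0.0428]
eef_rot: [-0.0, 1.0, -0.018, -0.002]
wrist_force: [-2.5, -0.4, 0.7]
opening: 0.001
grasp_force: 1.5
```

Call:
tcp_steps --ticks '{"steps": [[0.0015, 0, 0, 0, 0, 0, 0], [0.003, 0, 0, 0, 0, 0, 0], [0.0045, 0, 0, 0, 0, 0, 0], [0.0045, 0, 0, 0, 0, 0, 0]]}'

```text
time_s: 14.1
eef_pos: [0.5181, -0.0528, 0.0428]
eef_rot: [-0.0, 1.0, -0.018, -0.003]
wrist_force: [-7.6, -0.5, 4.9]
opening: -0.001
grasp_force: 3.7
```

Call:
tcp_steps --ticks '{"steps": [[0.001, 0, 0, 0, 0, 0, 0], [0.002, 0, 0, 0, 0, 0, 0], [0.002, 0, 0, 0, 0, 0, 0]]}'

```text
time_s: 14.48
eef_pos: [0.5181, -0.0528, 0.0428]
eef_rot: [-0.0, 1.0, -0.018, -0.005]
wrist_force: [-15.8, -1.3, 12.5]
opening: -0.002
grasp_force: 8.1
```

Call:
tcp_steps --ticks '{"steps": [[0.001, 0, 0, 0, 0, 0, 0], [0.001, 0, 0, 0, 0, 0, 0]]}'

```text
time_s: 14.72
eef_pos: [0.5181, -0.0527, 0.0426]
eef_rot: [-0.0, 1.0, -0.018, -0.006]
wrist_force: [-19.5, -2.6, 16.3]
opening: -0.001
grasp_force: 9.9
```

```bash
python3 m.py w9 | tail -5
python3 - <<'E'
from h import *
z=np.load('w9.npz');W=wworld(z['d'],z['v']);L=vloc(W.reshape(-1,3)).reshape(W.shape)*1000
for c in(-50,-27,-10,27,50):
    q=(abs(L[...,1]-c)<1.2)&(L[...,0]>-60)&(L[...,0]<115); P=L[q]; P=P[np.argsort(-P[:,0])]
    print(c,[tuple(a) for a in P[::max(1,len(P)//45),[0,2]].round().astype(int).tolist()])
E
```

```text
120 [40.  -0.8 34.5] 126 [37.  -0.8 34.5] 132 [33.9 -0.8 34.7] 138 [32.  -0.8 44.2] 144 [31.5 -0.8 61.7] 150 [29.1 -0.8 62.3] 156 [26.5 -0.8 62. ] 162 [23.9 -0.9 61.8] 168 [21.4 -0.9 62.2] 174 [18.8 -0.9 62.3] 180 [16.1 -0.9 61.9] 186 [13.5 -0.9 62. ] 192 [11.  -0.9 62.7] 198 [ 9.  -0.9 64.9] 204 [ 7.  -0.9 66.7] 210 [ 4.2 -0.9 66.3] 216 [ 0.7 -0.9 64.4] 222 [-2.5 -0.9 63.5] 228 [-5.7 -0.9 62.9] 234 [-8.9 -0.9 62.5] 240 [-12.1  -0.9  62.1] 246 [-13.8  -0.9  64.8] 252 [-13.9  -0.9  70.3] 258 [-13.9  -0.9  75.6] 264 [-14.3  -0.9  79.9] 270 [-16.9  -0.9  80.3] 276 [-20.   -0.9  80.1] 282 [-22.9  -0.9  80.3] 288 [-26.3  -0.9  79.9] 294 [-29.1  -0.9  80.4] 300 [-32.6  -0.9  80.3] 306 [-73.1  -1.   34.5] 312 [-77.9  -1.   34.8] 318 [-83.4  -1.   34.6] 324 [-88.5  -1.   34.9] 330 [-13.6  -0.9 119.4] 336 [-13.   -0.9 122.6] 342 [-13.   -0.9 125. ] 348 [-13.3  -0.9 127.1] 354 [-13.4  -0.9 129.3] 360 [-13.1  -0.9 131.7] 366 [-13.3  -0.9 133.7] 372 [-12.8  -0.9 136.1] 378 [-12.5  -0.9 138.3] 
jaw 20296 [[-14.0, -53.9, 60.7], [8.4, -0.7, 62.1], [26.7, 52.5, 64.3]]
thin 1941 [[41.9, 9.0, 60.5], [
[... 1954 characters left out ...]
, (-12, 142), (-12, 101), (-13, 142), (-13, 99), (-13, 141), (-13, 142), (-13, 141), (-14, 132), (-14, 132), (-15, 106), (-20, 99), (-25, 100), (-29, 100), (-31, 34), (-32, 100), (-38, 34), (-46, 33)]
50 [(97, 62), (94, 63), (91, 64), (87, 63), (84, 61), (81, 62), (78, 61), (75, 63), (72, 63), (69, 61), (66, 62), (63, 62), (60, 54), (27, 63), (24, 61), (21, 63), (17, 62), (14, 61), (10, 62), (7, 62), (3, 63), (0, 62), (-4, 62), (-8, 63), (-11, 135), (-12, 128), (-12, 131), (-12, 61), (-12, 121), (-12, 119), (-12, 124), (-13, 118), (-13, 123), (-13, 115), (-13, 135), (-14, 133), (-16, 134), (-17, 134), (-18, 133), (-19, 134), (-20, 136), (-20, 137), (-29, 33), (-35, 34), (-41, 34), (-48, 35)]
```

View pics/w9.png

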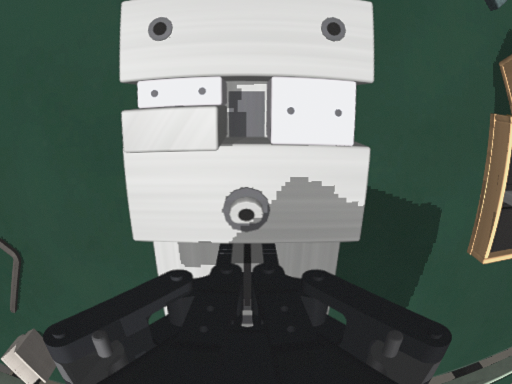

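All parts are nipped: the jaw front is at about 31.8 and the fixed jaw at about 59.8 (a 28 mm gap), with the block touching both the thin part and the jaw. I'll hold briefly, check the force is steady and hand in.

Call:
tcp_steps --ticks '{"steps": [[0, 0, 0, 0, 0, 0, 0], [0, 0, 0, 0, 0, 0, 0], [0, 0, 0, 0, 0, 0, 0], [0, 0, 0, 0, 0, 0, 0]]}'

```text
time_s: 15.28
eef_pos: [0.5181, -0.0527, 0.0426]
eef_rot: [-0.0, 1.0, -0.018, -0.006]
wrist_force: [-19.7, -1.1, 14.7]
opening: -0.002
grasp_force: 9.8
```

```bash
python3 -c "
from bench import workorder; print(workorder.hand_in())"
```

```text
the job is handed in; nothing more can be done
None
```

I handed the job in at 15.3 s without getting a verdict back: the 16 mm block stands squarely in front of the thin part, and the sliding jaw is held closed on both stacks with about 20 N, measuring about 28 mm from the fixed jaw.

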